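# Line up the brass stamping dies by size beside the foil press

## Robot

A 6-joint arm with a two-finger parallel gripper is mounted at the origin on the work surface. World frame = base frame: x ahead of the robot, y to its left, z up, the work surface at z = 0. Lengths are in m, angles in degrees, forces in N, time in s.
With the tool pointing down it reaches from about 0.3 to 0.75 m from the base axis. Payload 8.5 kg.
Tool frame: the origin (TCP) lies midway between the tips of the shut fingers; the grasp point (between the pads) lies env.tcp_to_grasp behind it (env.tcp_to_grasp is the distance from the TCP to the grasp point, in m); z points along the fingers, y is the line along which they close (so a half turn about z gives the same grasp; the last joint's range is limited). The gripper opens to 85 mm and grips with 20 to 120 N. Pads are 22 mm wide; open, the fingers measure 114 mm over their backs; the gripper's body (76 mm by 85 mm) begins 54 mm behind the grasp point. The pads swing forward as they close: fully open they stand 13 mm farther back than shut.
Start: joints at [-85.445, 21.807, 74.336, -0, 83.858, -12.336], TCP at [0.16, -0.526, 0.231] pointing down, gripper open.
Joint ranges: [-178.18, 178.18], [-50.72, 133.34], [12.68, 142.11], [-81.47, 261.47], [9.98, 163.14], [-165.26, 165.26]. Speed limits (degrees/s): [136.94, 136.94, 180, 180, 180, 180].

## Interface

Orientations are given as a 3x3 rotation matrix whose columns are the frame's x, y, z axes.
In Python, from rig import observe, optics, job, env gives the robot as it stands. The module is installed in compiled form; this text tells all that it offers.
- The arm moves only by the shell command python3 -m jog 'ROWS' [FORCE]. ROWS is JSON, a list of rows, each a list of 7 numbers: the turn, a rotation vector about the tool's x, y, z in rad, then the shift along the tool's x, y, z in m, then the opening in per cent of the stroke, from 0 (shut) to 100 (fully open). A call has 1 to 10 rows; each row shifts and turns the commanded pose from where the row before left it, along the tool's axes as they then stand; what a row does not reach is not made up. A row lasts 1/8 s, in which the tool goes at most 62.5 mm and 10.7 degrees, less where a joint would pass 70% of its speed; a pose out of reach is approached as far as the arm can. A call is refused whole if a number of a shift passes 0.0625 or a number of a turn 0.188, either way. A call with a gripper value outside its range is refused whole. The fingers move at their own pace and stop on an object; FORCE is the grip in N (left out, the last holds). Time passes only in rows, so rows that do not move let the fingers close. It gives the time, the measured TCP pose, the force, the opening and the grip force at its end, in the units of the state.
- observe(): the state, without advancing time (a new reading comes with each control period).
- optics.get_image(name): name is "side" or "top" or "wrist"; returns a dict with "pixels" (480x640x3 uint8, red, green, blue), "mtx" (3x3 intrinsics, pixels), "dist_coeffs" ([k1, k2, p1, p2, k3] as OpenCV has them; the pictures are not rectified), "rvec" (rotation vector, rad) and "tvec" (3), from world to camera coordinates, as OpenCV has them. Camera axes: x right, y down, z forward; pixel columns grow to the right and rows downward; lengths in m; the calibration is good to about 2 mm. A picture is of the moment at which its call begins. There is no depth.
- job.close_job(): hands the job in; it is judged then, once.
The state is a dict: "time_s": time; "q": joint angles; "qvel": joint speeds; "joint_efforts": joint torques, N m; "position": TCP position; "tool_rot": TCP orientation; "ft_force": force on the tool from outside, world axes, zero at the start; "wrist_torque": the same for the moment, N m; "grip_width": finger opening in m; "gripper_force": force on a finger pad.
Only numpy, scipy, OpenCV 4.12 (cv2) and the standard library are available. Lean on these libraries where they do the work, as an engineer would, in place of code of your own. Each camera call takes 0.05 s, during which the arm holds its last target. There are 200 camera calls.

## Task

Line up the four brass stamping dies on the green die rest in order of foot size, one upright on each white bay and centred on it, the smallest next to the red button and the largest at the black one. Set each die down gently, let none topple, and leave the amber bottle where it stands.

Things in the scene. Friction and masses are not known exactly. Their poses are not given: they have to be found in the camera images.
- die_28: Smallest brass stamping die: round brass foot 28 mm across, 14 mm thick, face down; steel collar 24 mm across, 5 mm high; upright straight black handle 20 mm across on the axis, 19 to 66 mm above the underside (grip it there). The four dies differ only in the foot. Origin: centre of the underside; z up. Standing on the table at the start. Loose, under 0.6 kg.
- die_42: Second smallest brass stamping die: round brass foot 42 mm across, 14 mm thick, face down; steel collar 24 mm across, 5 mm high; upright straight black handle 20 mm across on the axis, 19 to 66 mm above the underside (grip it there). The four dies differ only in the foot. Origin: centre of the underside; z up. Standing on the table at the start. Loose, under 0.6 kg.
- die_56: Second largest brass stamping die: round brass foot 56 mm across, 14 mm thick, face down; steel collar 24 mm across, 5 mm high; upright straight black handle 20 mm across on the axis, 19 to 66 mm above the underside (grip it there). The four dies differ only in the foot. Origin: centre of the underside; z up. Standing on the table at the start. Loose, under 0.6 kg.
- die_70: Largest brass stamping die: round brass foot 70 mm across, 14 mm thick, face down; steel collar 24 mm across, 5 mm high; upright straight black handle 20 mm across on the axis, 19 to 66 mm above the underside (grip it there). The four dies differ only in the foot. Origin: centre of the underside; z up. Standing on the table at the start. Loose, under 0.6 kg.
- bay_a: First (outer, +y end) of four white discs in a straight row on the green die rest, a fixed flat bar 404 x 90 mm, 12 mm high; order a, b, c, d along -y, 86 mm apart. Disc 74 mm across, 3 mm thick; origin: centre of its underside, 12 mm above the table, so a placed die's origin is 3 mm higher. Axes: x across the bar, y along it. Fixed; moves with the rest from start to start.
- bay_b: Second (inner) of four white discs in a straight row on the green die rest, a fixed flat bar 404 x 90 mm, 12 mm high; order a, b, c, d along -y, 86 mm apart. Disc 74 mm across, 3 mm thick; origin: centre of its underside, 12 mm above the table, so a placed die's origin is 3 mm higher. Axes: x across the bar, y along it. Fixed; moves with the rest from start to start.
- bay_c: Third (inner) of four white discs in a straight row on the green die rest, a fixed flat bar 404 x 90 mm, 12 mm high; order a, b, c, d along -y, 86 mm apart. Disc 74 mm across, 3 mm thick; origin: centre of its underside, 12 mm above the table, so a placed die's origin is 3 mm higher. Axes: x across the bar, y along it. Fixed; moves with the rest from start to start.
- bay_d: Fourth (outer, -y end) of four white discs in a straight row on the green die rest, a fixed flat bar 404 x 90 mm, 12 mm high; order a, b, c, d along -y, 86 mm apart. Disc 74 mm across, 3 mm thick; origin: centre of its underside, 12 mm above the table, so a placed die's origin is 3 mm higher. Axes: x across the bar, y along it. Fixed; moves with the rest from start to start.
- red_button: Red disc 24 mm across, 6 mm high, fixed on the die rest at one of its two ends (which one varies), 55 mm beyond the centre of the outer bay there: the end for the smallest die. A like black disc marks the other end. Origin: centre of its underside, 12 mm above the table.
- bottle: Closed amber glass bottle, 52 mm across, 110 mm tall, standing loose on the table to the left of the rest; a bystander, not to be moved. Origin: centre of its underside.

How it is judged (in metres and radians):
At the end, for the whole second after the job is handed in: From the red button to the black one the dies of 28, 42, 56 and 70 mm stand on the four bays, one each, within 12 mm of the bay's centre, down on the bay (within 5 mm), upright within 0.1 rad, released and at rest; the bottle stands within 30 mm of where it was (((horizontal distance between red_button and bay_a below 0.09 m and horizontal distance between die_28 and bay_a below 0.012 m and z of die_28 in the frame of bay_a below 0.008 m and horizontal distance between die_42 and bay_b below 0.012 m and z of die_42 in the frame of bay_b below 0.008 m and horizontal distance between die_56 and bay_c below 0.012 m and z of die_56 in the frame of bay_c below 0.008 m and horizontal distance between die_70 and bay_d below 0.012 m and z of die_70 in the frame of bay_d below 0.008 m) or (horizontal distance between red_button and bay_d below 0.09 m and horizontal distance between die_28 and bay_d below 0.012 m and z of die_28 in the frame of bay_d below 0.008 m and horizontal distance between die_42 and bay_c below 0.012 m and z of die_42 in the frame of bay_c below 0.008 m and horizontal distance between die_56 and bay_b below 0.012 m and z of die_56 in the frame of bay_b below 0.008 m and horizontal distance between die_70 and bay_a below 0.012 m and z of die_70 in the frame of bay_a below 0.008 m)) and angle between each of die_28, die_42, die_56, die_70's own z axis and vertical below 0.1 rad and linear speed of each of die_28, die_42, die_56, die_70 below 0.01 m/s and angular speed of each of die_28, die_42, die_56, die_70 below 0.1 rad/s and distance of bottle from where it was at the start of the episode below 0.03 m and angle between bottle's own z axis and vertical below 0.2 rad); the robot touches nothing.
It fails at once if the amber bottle is shifted by more than 30 mm or tipped (distance of bottle from where it was at the start of the episode above 0.03 m or angle between bottle's own z axis and vertical above 0.2 rad).
It fails at once if a die topples (leans more than 35 degrees) (angle between any of die_28, die_42, die_56, die_70's own z axis and vertical above 0.61 rad).
It fails at once if a die is dropped or slammed onto a bay (over 0.5 m/s within 30 mm of it) ((distance between die_28 and bay_a below 0.03 m and linear speed of die_28 above 0.5 m/s) or (distance between die_28 and bay_b below 0.03 m and linear speed of die_28 above 0.5 m/s) or (distance between die_28 and bay_c below 0.03 m and linear speed of die_28 above 0.5 m/s) or (distance between die_28 and bay_d below 0.03 m and linear speed of die_28 above 0.5 m/s) or (distance between die_42 and bay_a below 0.03 m and linear speed of die_42 above 0.5 m/s) or (distance between die_42 and bay_b below 0.03 m and linear speed of die_42 above 0.5 m/s) or (distance between die_42 and bay_c below 0.03 m and linear speed of die_42 above 0.5 m/s) or (distance between die_42 and bay_d below 0.03 m and linear speed of die_42 above 0.5 m/s) or (distance between die_56 and bay_a below 0.03 m and linear speed of die_56 above 0.5 m/s) or (distance between die_56 and bay_b below 0.03 m and linear speed of die_56 above 0.5 m/s) or (distance between die_56 and bay_c below 0.03 m and linear speed of die_56 above 0.5 m/s) or (distance between die_56 and bay_d below 0.03 m and linear speed of die_56 above 0.5 m/s) or (distance between die_70 and bay_a below 0.03 m and linear speed of die_70 above 0.5 m/s) or (distance between die_70 and bay_b below 0.03 m and linear speed of die_70 above 0.5 m/s) or (distance between die_70 and bay_c below 0.03 m and linear speed of die_70 above 0.5 m/s) or (distance between die_70 and bay_d below 0.03 m and linear speed of die_70 above 0.5 m/s)).
It also fails if it takes over 96 s, if anything falls off the work surface, if the arm or the gripper's body presses on something with over 40 N, if the wrist force passes 120 N, or if a joint passes its speed limit or range.

## Working session

There is one attempt and no reset: what is moved stays moved. The work goes in short steps, Python scripts to look and compute and a shell command to move; the robot and the scene stay as the last step left them, time stands still between calls to the robot, and variables do not carry over. Pictures are saved under pics/ and viewed, at most 14 in all, crops included, and the job is handed in when it is done.

```bash
mkdir -p pics; python3 - <<'E'
from rig import observe, optics, job, env
import cv2,numpy as np
print(env.tcp_to_grasp); s=observe(); print(s)
ims=[]
for n in("side","top"):
    d=optics.get_image(n); cv2.imwrite(f"pics/{n}0.png",d["pixels"][:,:,::-1])
    R=cv2.Rodrigues(d["rvec"])[0]; print(n,(-R.T@np.ravel(d["tvec"])).round(3),R.round(2).tolist(),d["mtx"],d["dist_coeffs"])
E
```

```text
0.0187
{'time_s': 0.0, 'q': array([-8.54460531e+01,  2.18429560e+01,  7.43859567e+01,  5.61955718e-04,
        8.38545656e+01, -1.23358262e+01]), 'qvel': array([ 0.03927452,  0.05912929, -0.01047247, -0.02743061,  0.14193623,
       -0.00862884]), 'joint_efforts': array([ 1.15179955e-03, -4.48455226e+01, -2.31277084e+01, -1.71426987e-04,
        4.73588487e-03,  2.18449651e-05]), 'position': array([ 0.15976922, -0.52598894,  0.23068625]), 'tool_rot': array([[ 9.56865781e-01,  2.90530318e-01, -1.05959206e-04],
       [ 2.90530160e-01, -9.56864732e-01,  1.45314405e-03],
       [ 3.20793776e-04, -1.42124816e-03, -9.99998939e-01]]), 'ft_force': array([-0.17651245, -0.07683116,  0.39745054]), 'wrist_torque': array([0.00406527, 0.00124218, 0.00447729]), 'gripper_force': 0.0, 'grip_width': 0.08505257819497673}
side [0.366 0.536 0.628] [[-0.93, -0.37, 0.01], [-0.26, 0.65, -0.71], [0.26, -0.66, -0.7]] [[438.13831907   0.         327.97268939]
 [  0.         438.13831907 239.01139477]
 [  0.           0.           1.        ]] [-0.07765976  0.          0.          0.          0.        ]
top [ 0.478 -0.009  1.2  ] [[0.02, -1.0, 0.01], [-1.0, -0.02, -0.08], [0.08, -0.0, -1.0]] [[481.47784977   0.         321.7705009 ]
 [  0.         481.47784977 242.55832155]
 [  0.           0.           1.        ]] [-0.07722659  0.          0.          0.          0.        ]
```

View pics/top0.png

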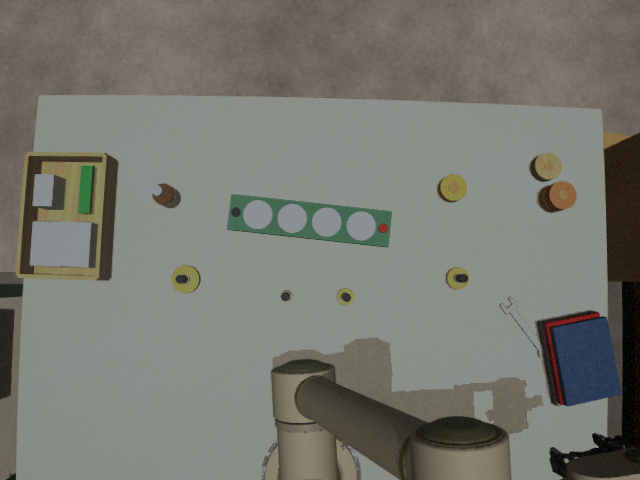

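View pics/side0.png

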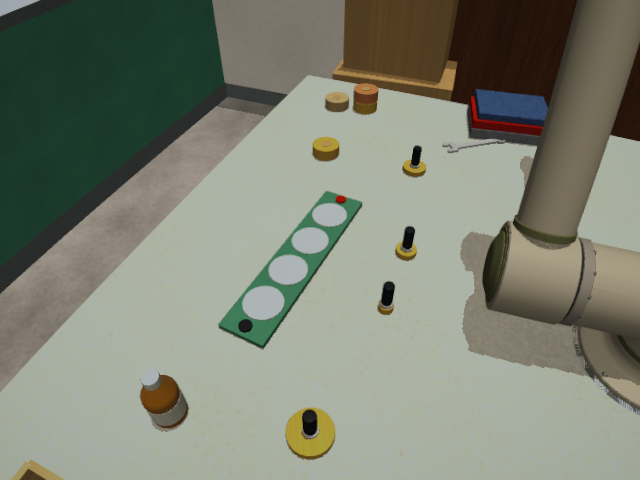

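Top view: the red button (383,228) is at the −y end of the rest and the black one (236,212) at the +y end. The feet are at (185,279) for 70, (457,278) for 56, (346,296) for 42 and (286,296) for 28. The bottle is at (165,194). In the side view the same dies are at (310,432), (415,167), (407,250) and (386,305).

```bash
cat > h.py <<'E'
from rig import observe, optics, env
import cv2,numpy as np
def ray(d,uv):
    R=cv2.Rodrigues(np.array(d["rvec"],float))[0]
    p=cv2.undistortPoints(np.array([[uv]],float),d["mtx"],d["dist_coeffs"])[0,0]
    v=R.T@np.array([p[0],p[1],1]); return -R.T@np.ravel(d["tvec"]), v/np.linalg.norm(v)
def plane(d,uv,z):
    c,v=ray(d,uv); return c+v*(z-c[2])/v[2]
def tri(d1,u1,d2,u2):
    a,v=ray(d1,u1); b,w=ray(d2,u2)
    t=np.linalg.lstsq(np.c_[v,-w],b-a,rcond=None)[0]
    p,q=a+t[0]*v,b+t[1]*w
    return (p+q)/2, np.linalg.norm(p-q)
def masks(d):
    hsv=cv2.cvtColor(d["pixels"],cv2.COLOR_RGB2HSV); H,S,V=cv2.split(hsv)
    m=dict(brass=(H>18)&(H<32)&(S>110)&(V>70), white=(S<45)&(V>150), black=(V<70),
           green=(H>60)&(H<90)&(S>90)&(V>40), red=((H<6)|(H>174))&(S>150)&(V>90))
    return {k:v.astype(np.uint8) for k,v in m.items()}
def blob(m,uv,r):
    "largest contour with a point within r of uv: ellipse of its hull"
    w=np.zeros_like(m); cv2.circle(w,tuple(int(x) for x in uv),int(r),1,-1)
    cs=cv2.findContours(m*w,cv2.RETR_EXTERNAL,cv2.CHAIN_APPROX_NONE)[0]
    c=cv2.convexHull(np.vstack([x for x in cs if len(x)>3]))
    return c
def ell(m,uv,r):
    c=blob(m,uv,r); return cv2.fitEllipse(c)
E
python3 - <<'E'
from h import *
T=optics.get_image("top");S=optics.get_image("side");mt,ms=masks(T),masks(S)
for n,a,b,ra,rb in[("70",(185,279),(310,432),19,32),("56",(457,278),(415,167),16,16),("42",(346,296),(407,250),14,15),("28",(286,296),(386,306),11,12)]:
    e,f=ell(mt["brass"],a,ra),ell(ms["brass"],b,rb)
    p,g=tri(T,e[0],S,f[0]); print(n,p.round(4),round(g,4),"ell",np.round(e[0],1),np.round(e[1],1),np.round(f[0],1),np.round(f[1],1),"top@14mm",plane(T,e[0],.012)[:2].round(4))
for n,a,b in[("a",(258,214),(264,303)),("b",(292,219),(288,269)),("c",(327,222),(310,240)),("d",(361,226),(330,214))]:
    e,f=ell(mt["white"],a,17),ell(ms["white"],b,23)
    p,g=tri(T,e[0],S,f[0]); print(n,p.round(4),round(g,4),np.round(e[1],1),np.round(f[1],1),plane(T,e[0],.015)[:2].round(4))
print("bottle",plane(T,(168,196),.05))
E
```

```text
70 [0.4742 0.3233 0.0074] 0.0005 ell [185.5 278.7] [26.7 27.1] [310.  432.9] [49.1 51.2] top@14mm [0.474  0.3219]
56 [ 0.4921 -0.352   0.0072] 0.0005 ell [457.1 277.9] [21.  21.7] [413.9 167.6] [16.9 23.3] top@14mm [ 0.4918 -0.3507]
42 [ 0.4407 -0.0738  0.007 ] 0.0004 ell [345.2 296.3] [15.3 15.8] [405.8 250.4] [18.8 21.1] top@14mm [ 0.4406 -0.0736]Traceback (most recent call last):
  File "<stdin>", line 4, in <module>
  File "h.py", line 26, in ell
    c=blob(m,uv,r); return cv2.fitEllipse(c)
  File "h.py", line 23, in blob
    c=cv2.convexHull(np.vstack([x for x in cs if len(x)>3]))
                     ~~~~~~~~~^^^^^^^^^^^^^^^^^^^^^^^^^^^^^
    return _nx.concatenate(arrs, 0, dtype=dtype, casting=casting)
           ~~~~~~~~~~~~~~~^^^^^^^^^^^^^^^^^^^^^^^^^^^^^^^^^^^^^^^
ValueError: need at least one array to concatenate
```

```bash
python3 - <<'E'
from h import *
T=optics.get_image("top");S=optics.get_image("side");mt,ms=masks(T),masks(S)
for d,u in((T,(286,296)),(S,(386,305))):
    hsv=cv2.cvtColor(d["pixels"],cv2.COLOR_RGB2HSV)
    m=((hsv[:,:,1]>60)&(hsv[:,:,0]>12)&(hsv[:,:,0]<36)|(hsv[:,:,2]<90)).astype(np.uint8)
    if d is T: e=ell(m,u,11); print(e)
    else:
        m=((hsv[:,:,1]>70)&(hsv[:,:,0]>10)&(hsv[:,:,0]<36)).astype(np.uint8); f=ell(m,u,12); print(f)
print("28",tri(T,e[0],S,f[0]),plane(T,e[0],.012),plane(S,f[0],.008))
for n,a,b in[("a",(258,214),(264,303)),("b",(292,219),(288,269)),("c",(327,222),(310,240)),("d",(361,226),(330,214))]:
    e,f=ell(mt["white"],a,17),ell(ms["white"],b,23)
    p,g=tri(T,e[0],S,f[0]); print(n,p.round(4),round(g,4),np.round(e[1],1),np.round(f[1],1),plane(T,e[0],.015)[:2].round(4))
print("bottle",plane(T,(168,196),.05))
E
```

```text
((286.23529052734375, 295.5576171875), (10.436813354492188, 11.143338203430176), 17.07378578186035)
((385.1415100097656, 306.1484375), (15.990255355834961, 16.5698184967041), 166.3035430908203)
28 (array([0.43944201, 0.07161798, 0.00754859]), np.float64(0.0012414548826546242)) [0.43897716 0.07120564 0.012     ] [0.43999671 0.07207869 0.008     ]
a [0.6418 0.143  0.006 ] 0.0019 [18.8 21. ] [33.2 42.1] [0.6397 0.1415]
b [0.6265 0.0693 0.0344] 0.0035 [ 5.3 16.1] [37.7 41.8] [0.6273 0.07  ]
c [ 0.6261 -0.0205  0.0187] 0.0028 [19.5 24.6] [39.9 46.2] [ 0.6252 -0.021 ]
d [ 0.6141 -0.1082  0.0165] 0.0015 [22.3 25.3] [45.4 45.6] [ 0.6135 -0.1085]
bottle [0.67314172 0.36357077 0.05      ]
```

```bash
python3 - <<'E'
from h import *
T=optics.get_image("top");S=optics.get_image("side")
def wm(d):
    h=cv2.cvtColor(d["pixels"],cv2.COLOR_RGB2HSV); print([h[y,x].tolist() for y,x in (((214,258),(222,327),(221,275)) if d is T else ((303,264),(240,310),(330,275)))])
    return ((h[:,:,1]<70)&(h[:,:,2]>100)).astype(np.uint8)
mt,ms=wm(T),wm(S); P=[]
for n,a,b in[("a",(258,214),(264,303)),("b",(292,219),(288,269)),("c",(327,222),(310,240)),("d",(361,226),(330,214))]:
    e,f=ell(mt,a,17),ell(ms,b,23)
    p,g=tri(T,e[0],S,f[0]); P.append(p); print(n,p.round(4),round(g,4),np.round(e[1],1),np.round(f[1],1),plane(T,e[0],.015)[:2].round(4))
P=np.array(P); print(np.diff(P,axis=0).round(4), np.linalg.norm(np.diff(P,axis=0),axis=1))
E
```

```text
[[100, 16, 146], [107, 15, 149], [71, 93, 104]]
[[96, 14, 182], [93, 13, 182], [62, 64, 60]]
a [0.6385 0.1486 0.0138] 0.0008 [29.8 30.5] [34.6 43.1] [0.638  0.1483]
b [0.6308 0.0627 0.024 ] 0.0025 [29.7 30.6] [38.9 42.5] [0.6308 0.0628]
c [ 0.6254 -0.0221  0.0173] 0.0047 [29.7 30.4] [40.3 46.2] [ 0.6234 -0.0228]
d [ 0.6156 -0.1087  0.0158] 0.001 [29.7 30.2] [45.3 45.7] [ 0.6161 -0.1086]
[[-0.0077 -0.0859  0.0102]
 [-0.0055 -0.0848 -0.0067]
 [-0.0098 -0.0866 -0.0015]] [0.08683163 0.08520557 0.0871449 ]
```

```bash
python3 -m jog '[[0,0,0.1475,0,0,0,60],[0,0,0.1475,0,0,0,60],[0,0,0,0.0415,-0.0218,0,60],[0,0,0,0.0415,-0.0218,0,60],[0,0,0,0.0415,-0.0218,0,60],[0,0,0,0.0415,-0.0218,0,60],[0,0,0,0.0415,-0.0218,0,60],[0,0,0,0.0415,-0.0218,0,60],[0,0,0,0.0415,-0.0218,0,60],[0,0,0,0.0415,-0.0218,0,60]]' 40; python3 -m jog '[[0,0,0,0,0,0,60],[0,0,0,0,0,0,60]]'
python3 - <<'E'
from h import *
print(observe()["tool_rot"].round(3).tolist())
d=optics.get_image("wrist"); cv2.imwrite("pics/w1.png",d["pixels"][:,:,::-1]); R=cv2.Rodrigues(np.array(d["rvec"]))[0]; print(-R.T@np.ravel(d["tvec"]),d["mtx"][0,0])
E
```

```text
time_s: 1.65
position: [0.4931, -0.351, 0.2314]
tool_rot: [[1.0, -0.0, 0.0], [-0.0, -1.0, -0.0], [0.0, 0.0, -1.0]]
ft_force: [-0.6, -0.8, -0.1]
grip_width: 0.0512
gripper_force: 0.0
time_s: 1.9
position: [0.4915, -0.3521, 0.2312]
tool_rot: [[1.0, -0.0, -0.001], [-0.0, -1.0, 0.0], [-0.001, -0.0, -1.0]]
ft_force: [-0.2, -0.6, 0.2]
grip_width: 0.0513
gripper_force: 0.0
[[1.0, -0.0, -0.001], [-0.0, -1.0, 0.0], [-0.001, -0.0, -1.0]]
[ 0.56132852 -0.35271089  0.37506137] 388.91413750259676
```

View pics/w1.png

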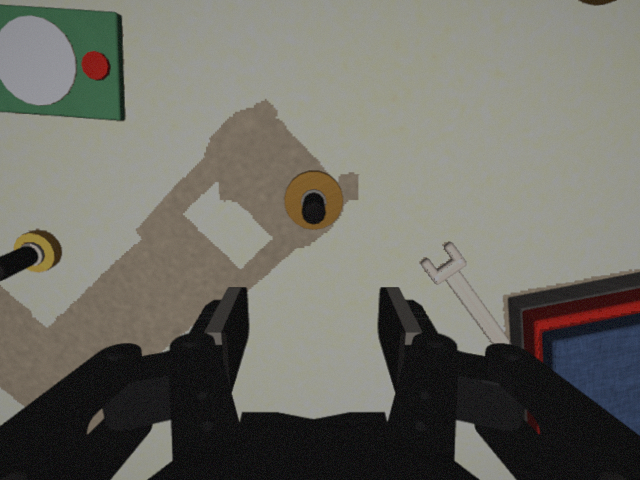

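The wrist view shows the brass foot at (314,200) and its handle top near (314,213), midway between the fingers (232 to 397 px).

```bash
python3 - <<'E'
from h import *
d=optics.get_image("wrist"); m=masks(d)["brass"]; e=ell(m,(314,200),40); print(e, plane(d,e[0],.011), plane(d,(314,213),.066),observe()["position"])
E
```

```text
((312.14361572265625, 198.76889038085938), (49.893089294433594, 57.35008239746094), 161.620849609375) [ 0.49317798 -0.35232084  0.011     ] [ 0.49168607 -0.35392911  0.066     ] [ 0.49098328 -0.35258358  0.23140275]
```

```bash
python3 -m jog '[[0,0,0,0.001,0,0.04,60],[0,0,0,0,0,0.04,60],[0,0,0,0,0,0.04,60],[0,0,0,0,0,0.04,60],[0,0,0,0,0,0.028,60],[0,0,0,0,0,0.015,60],[0,0,0,0,0,0,60]]' && python3 -m jog '[[0,0,0,0,0,0,0],[0,0,0,0,0,0,0],[0,0,0,0,0,0,0],[0,0,0,0,0,0,0],[0,0,0,0,0,0,0]]' 40
```

```text
time_s: 2.88
position: [0.4924, -0.3523, 0.0281]
tool_rot: [[1.0, -0.001, -0.001], [-0.001, -1.0, 0.001], [-0.001, -0.001, -1.0]]
ft_force: [0.5, 0.2, 1.0]
grip_width: 0.0511
gripper_force: 0.0
time_s: 3.5
position: [0.4932, -0.3524, 0.0296]
tool_rot: [[1.0, -0.0, 0.001], [-0.0, -1.0, -0.002], [0.001, 0.002, -1.0]]
ft_force: [-1.1, 0.2, 5.2]
grip_width: 0.0187
gripper_force: 39.1
```

```bash
python3 -m jog '[[0,0,0,0,0,-0.01,0],[0,0,0,0,0,-0.03,0],[0,0,0,0,0,-0.04,0],[0,0,0,0,0,-0.03,0],[0,0,0,0,0,-0.01,0],[0,0,0,0,0,0,0]]' && python3 -m jog '[[0,0,0,0.007,-0.021,0,0],[0,0,0,0.0138,-0.0415,0,0],[0,0,0,0.0138,-0.0415,0,0],[0,0,0,0.0138,-0.0415,0,0],[0,0,0,0.0138,-0.0415,0,0],[0,0,0,0.0138,-0.0415,0,0],[0,0,0,0.0138,-0.0415,0,0],[0,0,0,0.0138,-0.0415,0,0],[0,0,0,0.0138,-0.0415,0,0],[0,0,0,0.0138,-0.0415,0,0]]'; python3 -m jog '[[0,0,0,0.0068,-0.0203,0,0],[0,0,0,0,0,0,0],[0,0,0,0,0,0,0]]'
python3 - <<'E'
from h import *
d=optics.get_image("wrist"); cv2.imwrite("pics/w2.png",d["pixels"][:,:,::-1])
E
```

```text
time_s: 4.25
position: [0.4927, -0.3517, 0.148]
tool_rot: [[1.0, -0.0, -0.0], [-0.0, -1.0, 0.0], [-0.0, -0.0, -1.0]]
ft_force: [-0.9, -0.3, -4.7]
grip_width: 0.0188
gripper_force: 39.5
time_s: 5.5
position: [0.6235, 0.0452, 0.1469]
tool_rot: [[1.0, 0.0, -0.003], [0.0, -1.0, 0.001], [-0.003, -0.001, -1.0]]
ft_force: [0.6, 0.1, -4.2]
grip_width: 0.019
gripper_force: 39.6
time_s: 5.88
position: [0.6305, 0.0622, 0.1478]
tool_rot: [[1.0, -0.001, -0.001], [-0.001, -1.0, -0.0], [-0.001, 0.0, -1.0]]
ft_force: [-0.4, -1.1, -2.9]
grip_width: 0.0188
gripper_force: 39.7
```

View pics/w2.png

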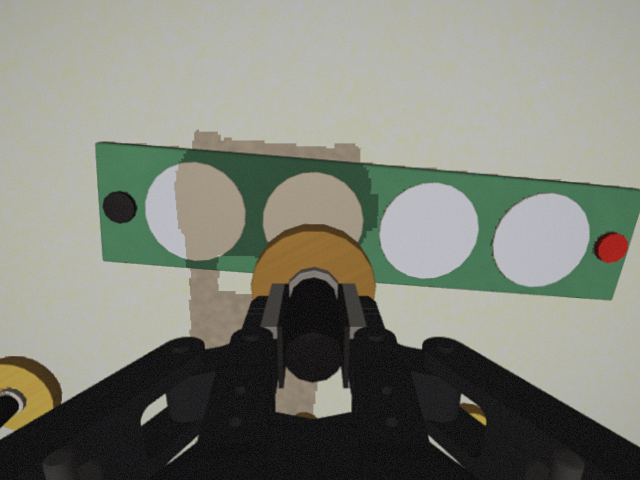

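The die is held upright with its foot at (313,270). The bays are at (195,211), (313,218), (430,230) and (541,240), the black button at (119,207) and the red one at (611,248).

```bash
python3 - <<'E'
from h import *
d=optics.get_image("wrist"); T=optics.get_image("top")
h=cv2.cvtColor(d["pixels"],cv2.COLOR_RGB2HSV); ng=(~((h[:,:,0]>50)&(h[:,:,0]<95)&(h[:,:,1]>80))).astype(np.uint8)
h=cv2.cvtColor(T["pixels"],cv2.COLOR_RGB2HSV); nt=((h[:,:,1]<70)&(h[:,:,2]>100)).astype(np.uint8)
for n,u,t in[("a",(195,211),(258,214)),("c",(430,230),(327,222)),("d",(541,240),(361,226))]:
    e=ell(ng,u,53); f=ell(nt,t,17); print(n,np.round(e[0],1),np.round(e[1],1),plane(d,e[0],.015).round(4),plane(T,f[0],.015).round(4),tri(d,e[0],T,f[0]))
e=ell(masks(d)["red"],(611,248),25);print(e,plane(d,e[0],.018))
print(observe()["position"])
E
```

```text
a [194.9 211. ] [ 96.9 105. ] [0.6399 0.1473 0.015 ] [0.6417 0.1488 0.015 ] (array([0.64089649, 0.14753238, 0.01745592]), np.float64(0.002048491841241574))
c [428. 230.] [ 94.8 102.8] [ 0.6254 -0.0239  0.015 ] [ 0.6235 -0.023   0.015 ] (array([ 0.62427387, -0.02377891,  0.01294164]), np.float64(0.0018782698902475852))
d [541.2 239.6] [ 91.1 105.3] [ 0.6178 -0.1105  0.015 ] [ 0.6161 -0.1087  0.015 ] (array([ 0.61703608, -0.10937773,  0.01553516]), np.float64(0.002376191629860691))
((611.9332275390625, 247.68820190429688), (25.97346305847168, 31.825885772705078), 50.27256774902344) [ 0.61219389 -0.16476323  0.018     ]
[0.63073185 0.06179992 0.1482739 ]
```

```bash
python3 -m jog '[[0,0,0,0.001,0,0.015,0],[0,0,0,0,0,0.03,0],[0,0,0,0,0,0.03,0],[0,0,0,0,0,0.015,0],[0,0,0,0,0,0.006,0],[0,0,0,0,0,0.003,0],[0,0,0,0,0,0.002,0],[0,0,0,0,0,0.002,0],[0,0,0,0,0,0,0]]'
```

```text
time_s: 7.15
position: [0.632, 0.0629, 0.0455]
tool_rot: [[1.0, -0.0, 0.0], [-0.0, -1.0, -0.0], [0.0, 0.0, -1.0]]
ft_force: [0.3, 0.7, -4.0]
grip_width: 0.0192
gripper_force: 39.6
```

```bash
python3 -m jog '[[0,0,0,0,0,0.0015,0],[0,0,0,0,0,0.001,0],[0,0,0,0,0,0,0]]'; python3 -m jog '[[0,0,0,0,0,0.001,0],[0,0,0,0,0,0,0]]'
```

```text
time_s: 7.52
position: [0.6321, 0.0629, 0.0446]
tool_rot: [[1.0, -0.0, 0.002], [-0.0, -1.0, -0.0], [0.002, 0.0, -1.0]]
ft_force: [-5.2, -0.3, 9.3]
grip_width: 0.0194
gripper_force: 41.2
time_s: 7.78
position: [0.6322, 0.0629, 0.0446]
tool_rot: [[1.0, -0.0, 0.002], [-0.0, -1.0, -0.0], [0.002, 0.0, -1.0]]
ft_force: [-7.4, -0.8, 16.3]
grip_width: 0.0185
gripper_force: 41.9
```

```bash
python3 -m jog '[[0,0,0,0,0,-0.0015,0],[0,0,0,0,0,0,60],[0,0,0,0,0,0,60],[0,0,0,0,0,0,60],[0,0,0,0,0,-0.03,60],[0,0,0,0,0,-0.04,60],[0,0,0,0,0,-0.04,60]]' && python3 -m jog '[[0,0,0,-0.032,0.0228,0,60],[0,0,0,-0.032,0.0228,0,60],[0,0,0,-0.032,0.0228,0,60],[0,0,0,-0.032,0.0228,0,60],[0,0,0,-0.032,0.0228,0,60],[0,0,0,-0.032,0.0228,0,60],[0,0,0,0,0,0,60],[0,0,0,0,0,0,60]]'
python3 - <<'E'
from h import *
d=optics.get_image("wrist"); T=optics.get_image("top"); cv2.imwrite("pics/m1.png",np.hstack([cv2.resize(d["pixels"],(400,300)),T["pixels"][150:450,120:520]])[:,:,::-1])
e=ell(masks(T)["brass"],(292,219),17); print("56 now",e[1],plane(T,e[0],.027)[:2])
E
```

```text
time_s: 8.65
position: [0.6318, 0.0628, 0.1543]
tool_rot: [[1.0, -0.0, -0.0], [-0.0, -1.0, 0.0], [-0.0, -0.0, -1.0]]
ft_force: [0.4, 0.2, 0.3]
grip_width: 0.0513
gripper_force: 0.0
time_s: 9.65
position: [0.4405, -0.0739, 0.1535]
tool_rot: [[1.0, -0.001, 0.001], [-0.001, -1.0, -0.0], [0.001, 0.0, -1.0]]
ft_force: [1.0, -0.1, -0.9]
grip_width: 0.0513
gripper_force: 0.0
56 now (21.27431297302246, 21.473302841186523) [0.63002379 0.0628874 ]
```

View pics/m1.png

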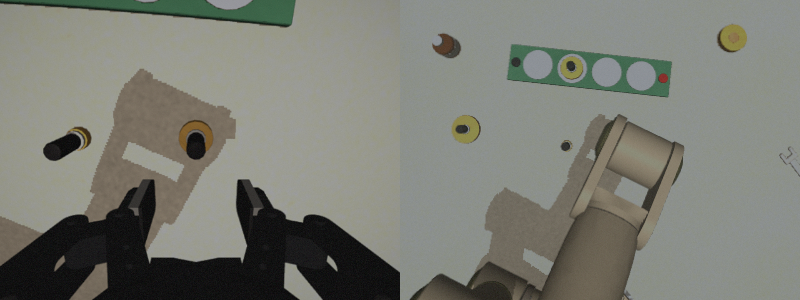

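The 56 die stands centred on bay b (composite 571,67). The 42 die is at (196,140), midway between the fingers.

```bash
python3 -m jog '[[0,0,0,0,0,0.03,60],[0,0,0,0,0,0.04,60],[0,0,0,0,0,0.035,60],[0,0,0,0,0,0.0195,60],[0,0,0,0,0,0,60]]' && python3 -m jog '[[0,0,0,0,0,0,0],[0,0,0,0,0,0,0],[0,0,0,0,0,0,0],[0,0,0,0,0,0,0],[0,0,0,0,0,0,0]]' 40; python3 -m jog '[[0,0,0,0,0,-0.01,0],[0,0,0,0,0,-0.03,0],[0,0,0,0,0,-0.04,0],[0,0,0,0,0,-0.03,0],[0,0,0,0,0,-0.01,0],[0,0,0,0,0,0,0]]'
```

```text
time_s: 10.38
position: [0.4398, -0.0733, 0.0278]
tool_rot: [[1.0, 0.001, -0.003], [0.001, -1.0, 0.001], [-0.003, -0.001, -1.0]]
ft_force: [0.1, -0.8, 0.1]
grip_width: 0.0513
gripper_force: 0.0
time_s: 11.0
position: [0.4405, -0.0741, 0.0297]
tool_rot: [[1.0, -0.0, 0.002], [-0.0, -1.0, -0.001], [0.002, 0.001, -1.0]]
ft_force: [0.2, 1.5, 6.6]
grip_width: 0.0191
gripper_force: 39.1
time_s: 11.75
position: [0.4397, -0.0739, 0.1488]
tool_rot: [[1.0, -0.0, 0.0], [-0.0, -1.0, -0.0], [0.0, 0.0, -1.0]]
ft_force: [-0.7, -0.8, -2.3]
grip_width: 0.0191
gripper_force: 39.3
```

```bash
python3 -m jog '[[0,0,0,0.0182,-0.0050,0,0],[0,0,0,0.037,-0.0101,0,0],[0,0,0,0.037,-0.0101,0,0],[0,0,0,0.037,-0.0101,0,0],[0,0,0,0.037,-0.0101,0,0],[0,0,0,0.018,-0.0050,0,0],[0,0,0,0,0,0,0],[0,0,0,0,0,0,0]]' && python3 -m jog '[[0,0,0,0,0,0.015,0],[0,0,0,0,0,0.03,0],[0,0,0,0,0,0.03,0],[0,0,0,0,0,0.015,0],[0,0,0,0,0,0.007,0],[0,0,0,0,0,0.004,0],[0,0,0,0,0,0.002,0],[0,0,0,0,0,0.0015,0],[0,0,0,0,0,0,0]]'
```

```text
time_s: 12.75
position: [0.6231, -0.0237, 0.1477]
tool_rot: [[1.0, -0.0, -0.002], [-0.0, -1.0, 0.0], [-0.002, -0.0, -1.0]]
ft_force: [-0.5, -0.0, -1.7]
grip_width: 0.0187
gripper_force: 39.2
time_s: 13.88
position: [0.6243, -0.0236, 0.0448]
tool_rot: [[1.0, -0.0, 0.001], [-0.0, -1.0, -0.0], [0.001, 0.0, -1.0]]
ft_force: [-0.6, 0.2, -0.7]
grip_width: 0.019
gripper_force: 39.5
```

```bash
python3 -m jog '[[0,0,0,0,0,0.001,0],[0,0,0,0,0,0,0]]' && python3 -m jog '[[0,0,0,0,0,0,60],[0,0,0,0,0,0,60],[0,0,0,0,0,0,60],[0,0,0,0,0,-0.03,60],[0,0,0,0,0,-0.04,60],[0,0,0,0,0,-0.04,60]]' && python3 -m jog '[[0,0,0,-0.037,-0.019,0,60],[0,0,0,-0.037,-0.019,0,60],[0,0,0,-0.037,-0.019,0,60],[0,0,0,-0.037,-0.019,0,60],[0,0,0,-0.037,-0.019,0,60],[0,0,0,0,0,0,60],[0,0,0,0,0,0,60]]'
python3 - <<'E'
from h import *
d=optics.get_image("wrist"); T=optics.get_image("top"); cv2.imwrite("pics/m2.png",np.hstack([cv2.resize(d["pixels"],(400,300)),T["pixels"][150:450,120:520]])[:,:,::-1])
e=ell(masks(T)["brass"],(327,222),17); print("42 now",e[1],plane(T,e[0],.027)[:2])
E
```

```text
time_s: 14.12
position: [0.6244, -0.0236, 0.0448]
tool_rot: [[1.0, -0.0, 0.001], [-0.0, -1.0, -0.0], [0.001, 0.0, -1.0]]
ft_force: [-3.3, -0.0, 8.0]
grip_width: 0.0187
gripper_force: 40.5
time_s: 14.88
position: [0.624, -0.0235, 0.1544]
tool_rot: [[1.0, -0.0, -0.0], [-0.0, -1.0, 0.0], [-0.0, -0.0, -1.0]]
ft_force: [0.2, 0.8, -0.5]
grip_width: 0.0509
gripper_force: 0.0
time_s: 15.75
position: [0.4399, 0.0713, 0.1536]
tool_rot: [[1.0, -0.0, 0.001], [-0.0, -1.0, -0.0], [0.001, 0.0, -1.0]]
ft_force: [-0.3, -0.5, 0.6]
grip_width: 0.0512
gripper_force: 0.0
42 now (15.200824737548828, 15.85257339477539) [ 0.62357382 -0.02340984]
```

View pics/m2.png

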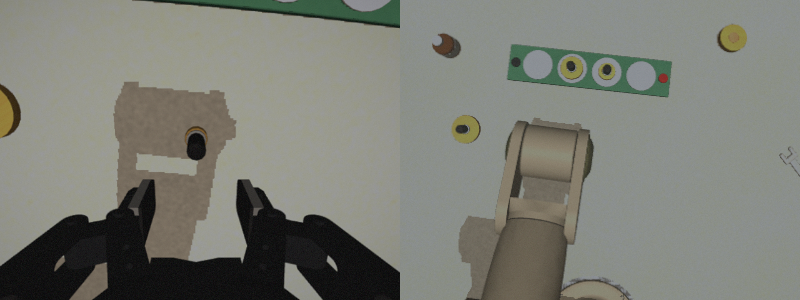

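The 42 die stands on bay c (composite 606,71). The 28 die is at (196,138), midway between the fingers.

```bash
python3 -m jog '[[0,0,0,0,0,0.03,60],[0,0,0,0,0,0.04,60],[0,0,0,0,0,0.035,60],[0,0,0,0,0,0.0195,60],[0,0,0,0,0,0,60]]' && python3 -m jog '[[0,0,0,0,0,0,0],[0,0,0,0,0,0,0],[0,0,0,0,0,0,0],[0,0,0,0,0,0,0],[0,0,0,0,0,0,0]]' 40; python3 -m jog '[[0,0,0,0,0,-0.01,0],[0,0,0,0,0,-0.03,0],[0,0,0,0,0,-0.04,0],[0,0,0,0,0,-0.03,0],[0,0,0,0,0,-0.01,0],[0,0,0,0,0,0,0]]'
```

```text
time_s: 16.48
position: [0.4391, 0.0711, 0.0277]
tool_rot: [[1.0, -0.001, -0.003], [-0.001, -1.0, 0.0], [-0.003, -0.0, -1.0]]
ft_force: [0.5, -1.1, 1.0]
grip_width: 0.0512
gripper_force: 0.0
time_s: 17.1
position: [0.4398, 0.0714, 0.0296]
tool_rot: [[1.0, -0.0, 0.002], [-0.0, -1.0, -0.0], [0.002, 0.0, -1.0]]
ft_force: [-0.2, -1.0, 6.5]
grip_width: 0.0192
gripper_force: 39.3
time_s: 17.85
position: [0.4389, 0.0715, 0.1488]
tool_rot: [[1.0, -0.0, 0.0], [-0.0, -1.0, -0.0], [0.0, 0.0, -1.0]]
ft_force: [-0.4, 0.0, -0.6]
grip_width: 0.019
gripper_force: 39.2
```

```bash
python3 -m jog '[[0,0,0,0.0148,0.0151,0,0],[0,0,0,0.0296,0.0302,0,0],[0,0,0,0.0296,0.0302,0,0],[0,0,0,0.0296,0.0302,0,0],[0,0,0,0.0296,0.0302,0,0],[0,0,0,0.0296,0.0302,0,0],[0,0,0,0.0148,0.0151,0,0],[0,0,0,0,0,0,0],[0,0,0,0,0,0,0]]' && python3 -m jog '[[0,0,0,0,0,0.015,0],[0,0,0,0,0,0.03,0],[0,0,0,0,0,0.03,0],[0,0,0,0,0,0.015,0],[0,0,0,0,0,0.007,0],[0,0,0,0,0,0.004,0],[0,0,0,0,0,0.002,0],[0,0,0,0,0,0.001,0],[0,0,0,0,0,0,0]]'
```

```text
time_s: 18.98
position: [0.6161, -0.1096, 0.1478]
tool_rot: [[1.0, -0.0, -0.002], [-0.0, -1.0, 0.001], [-0.002, -0.001, -1.0]]
ft_force: [-0.6, 0.5, -1.3]
grip_width: 0.0189
gripper_force: 39.2
time_s: 20.1
position: [0.6168, -0.1098, 0.0451]
tool_rot: [[1.0, -0.0, 0.0], [-0.0, -1.0, -0.0], [0.0, 0.0, -1.0]]
ft_force: [0.6, 0.3, -1.3]
grip_width: 0.0187
gripper_force: 39.2
```

```bash
python3 -m jog '[[0,0,0,0,0,0.001,0],[0,0,0,0,0,0.0005,0],[0,0,0,0,0,0,0]]' && python3 -m jog '[[0,0,0,0,0,0,60],[0,0,0,0,0,0,60],[0,0,0,0,0,0,60],[0,0,0,0,0,-0.03,60],[0,0,0,0,0,-0.04,60],[0,0,0,0,0,-0.04,60]]' && python3 -m jog '[[0,0,0,-0.0143,-0.0432,0,60],[0,0,0,-0.0143,-0.0432,0,60],[0,0,0,-0.0143,-0.0432,0,60],[0,0,0,-0.0143,-0.0432,0,60],[0,0,0,-0.0143,-0.0432,0,60],[0,0,0,-0.0143,-0.0432,0,60],[0,0,0,-0.0143,-0.0432,0,60],[0,0,0,-0.0143,-0.0432,0,60],[0,0,0,-0.0143,-0.0432,0,60],[0,0,0,-0.0143,-0.0432,0,60]]'; python3 -m jog '[[0,0,0,0,0,0,60],[0,0,0,0,0,0,60]]'
python3 - <<'E'
from h import *
d=optics.get_image("wrist"); T=optics.get_image("top"); cv2.imwrite("pics/m3.png",np.hstack([cv2.resize(d["pixels"],(400,300)),T["pixels"][150:450,120:520]])[:,:,::-1])
E
```

```text
time_s: 20.48
position: [0.617, -0.1099, 0.0447]
tool_rot: [[1.0, -0.0, 0.001], [-0.0, -1.0, -0.001], [0.001, 0.001, -1.0]]
ft_force: [-2.8, 1.1, 8.5]
grip_width: 0.0189
gripper_force: 40.2
time_s: 21.22
position: [0.6166, -0.1097, 0.1544]
tool_rot: [[1.0, -0.0, -0.0], [-0.0, -1.0, 0.0], [-0.0, -0.0, -1.0]]
ft_force: [-0.6, -0.4, -0.1]
grip_width: 0.0512
gripper_force: 0.0
time_s: 22.48
position: [0.4732, 0.3237, 0.1533]
tool_rot: [[1.0, -0.0, 0.0], [-0.0, -1.0, -0.0], [0.0, 0.0, -1.0]]
ft_force: [0.9, 0.4, -0.2]
grip_width: 0.0513
gripper_force: 0.0
time_s: 22.72
position: [0.4738, 0.3219, 0.1532]
tool_rot: [[1.0, -0.0, -0.0], [-0.0, -1.0, -0.0], [-0.0, 0.0, -1.0]]
ft_force: [0.7, -0.0, -0.6]
grip_width: 0.0511
gripper_force: 0.0
```

View pics/m3.png

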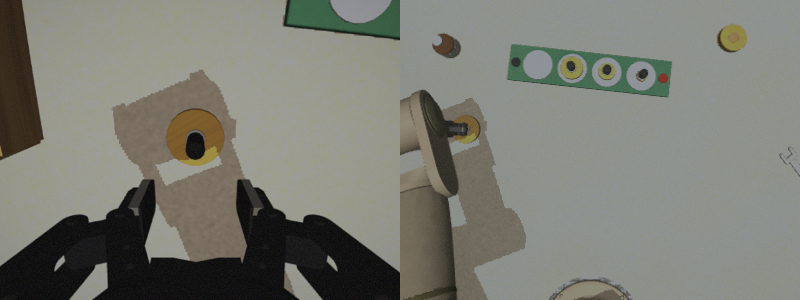

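The 28 die stands on bay d (composite 641,75), and the 70 die at (195,137) lies midway between the fingers.

```bash
python3 -m jog '[[0,0,0,0,0,0.03,60],[0,0,0,0,0,0.04,60],[0,0,0,0,0,0.035,60],[0,0,0,0,0,0.0195,60],[0,0,0,0,0,0,60]]' && python3 -m jog '[[0,0,0,0,0,0,0],[0,0,0,0,0,0,0],[0,0,0,0,0,0,0],[0,0,0,0,0,0,0],[0,0,0,0,0,0,0]]' 40; python3 -m jog '[[0,0,0,0,0,-0.01,0],[0,0,0,0,0,-0.03,0],[0,0,0,0,0,-0.04,0],[0,0,0,0,0,-0.03,0],[0,0,0,0,0,-0.01,0],[0,0,0,0,0,0,0]]'
```

```text
time_s: 23.45
position: [0.4737, 0.3211, 0.0278]
tool_rot: [[1.0, -0.002, -0.003], [-0.002, -1.0, -0.001], [-0.003, 0.001, -1.0]]
ft_force: [0.7, 0.3, 0.0]
grip_width: 0.051
gripper_force: 0.0
time_s: 24.08
position: [0.4745, 0.3224, 0.03]
tool_rot: [[1.0, -0.0, 0.002], [-0.0, -1.0, 0.001], [0.002, -0.001, -1.0]]
ft_force: [-0.2, -1.4, 5.8]
grip_width: 0.0194
gripper_force: 39.4
time_s: 24.82
position: [0.4734, 0.3222, 0.1485]
tool_rot: [[1.0, -0.0, -0.001], [-0.0, -1.0, -0.0], [-0.001, 0.0, -1.0]]
ft_force: [0.3, -0.2, -4.7]
grip_width: 0.0189
gripper_force: 39.8
```

```bash
python3 -m jog '[[0,0,0,0.0138,0.0146,0,0],[0,0,0,0.0275,0.0291,0,0],[0,0,0,0.0275,0.0291,0,0],[0,0,0,0.0275,0.0291,0,0],[0,0,0,0.0275,0.0291,0,0],[0,0,0,0.0275,0.0291,0,0],[0,0,0,0.0138,0.0146,0,0],[0,0,0,0,0,0,0],[0,0,0,0,0,0,0]]' && python3 -m jog '[[0,0,0,0,0,0.015,0],[0,0,0,0,0,0.03,0],[0,0,0,0,0,0.03,0],[0,0,0,0,0,0.015,0],[0,0,0,0,0,0.007,0],[0,0,0,0,0,0.004,0],[0,0,0,0,0,0.001,0],[0,0,0,0,0,0.001,0],[0,0,0,0,0,0,0]]'
```

```text
time_s: 25.95
position: [0.6381, 0.1481, 0.1482]
tool_rot: [[1.0, 0.0, -0.002], [0.0, -1.0, 0.0], [-0.002, -0.0, -1.0]]
ft_force: [1.4, 0.2, -3.9]
grip_width: 0.0189
gripper_force: 39.8
time_s: 27.08
position: [0.639, 0.1476, 0.0462]
tool_rot: [[1.0, -0.0, 0.001], [-0.0, -1.0, 0.0], [0.001, -0.0, -1.0]]
ft_force: [0.1, 0.6, -5.1]
grip_width: 0.0189
gripper_force: 39.7
```

```bash
python3 -m jog '[[0,0,0,0,0,0.001,0],[0,0,0,0,0,0.001,0],[0,0,0,0,0,0.0005,0],[0,0,0,0,0,0,0]]'
```

```text
time_s: 27.58
position: [0.639, 0.1476, 0.045]
tool_rot: [[1.0, -0.0, 0.001], [-0.0, -1.0, -0.0], [0.001, 0.0, -1.0]]
ft_force: [-5.1, -1.4, 7.7]
grip_width: 0.019
gripper_force: 41.1
```

```bash
python3 -m jog '[[0,0,0,0,0,0,60],[0,0,0,0,0,0,60],[0,0,0,0,0,0,60],[0,0,0,0,0,-0.03,60],[0,0,0,0,0,-0.04,60],[0,0,0,0,0,-0.04,60]]' && python3 -m jog '[[0,0,0,-0.04,0,0,60],[0,0,0,-0.04,0,0,60],[0,0,0,-0.04,0,0,60],[0,0,0,-0.04,0,0,60],[0,0,0,-0.04,0,0,60],[0,0,0,0,0,0,60],[0,0,0,0,0,0,60]]'
python3 - <<'E'
from h import *
T=optics.get_image("top");S=optics.get_image("side"); cv2.imwrite("pics/m4.png",np.hstack([S["pixels"][150:480,100:480],T["pixels"][130:460,120:520]])[:,:,::-1])
for n,t,b in(("a",(258,214),(.639,.148)),("b",(292,219),(.6317,.0622)),("c",(327,222),(.6244,-.0235))):
    e=ell(masks(T)["brass"],t,17); print(n,np.round(e[1],1),(plane(T,e[0],.027)[:2]-b).round(4))
h=cv2.cvtColor(T["pixels"],cv2.COLOR_RGB2HSV);m=((h[:,:,1]>60)|(h[:,:,2]<90)).astype(np.uint8)
e=ell(m,(361,226),11);print("d",np.round(e[1],1),plane(T,e[0],.03)[:2]-(.617,-.1095))
E
```

```text
time_s: 28.32
position: [0.6388, 0.1475, 0.1544]
tool_rot: [[1.0, -0.0, -0.0], [-0.0, -1.0, -0.0], [-0.0, 0.0, -1.0]]
ft_force: [-0.1, -1.0, 0.6]
grip_width: 0.0513
gripper_force: 0.0
time_s: 29.2
position: [0.4398, 0.1476, 0.1537]
tool_rot: [[1.0, -0.0, 0.001], [-0.0, -1.0, 0.0], [0.001, -0.0, -1.0]]
ft_force: [0.5, 0.0, -0.8]
grip_width: 0.0512
gripper_force: 0.0
a [27.  27.6] [-0.0011 -0.0007]
b [21.4 21.6] [-0.0019  0.0006]
c [15.3 16.1] [-0.0007  0.0002]
d [10.4 12.8] [-9.95818903e-05 -2.50685754e-04]
```

View pics/m4.png

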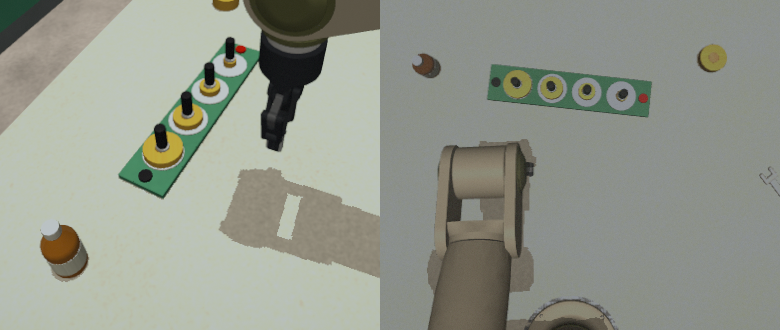

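All four dies stand upright and within about 2 mm of their bay centres: 28 at the red button (622,95) up to 70 at the black one (517,83). The bottle is where it was, and the arm is clear.

```bash
python3 -c "
from rig import job
print(job.close_job())"
```

```text
the job is handed in; nothing more can be done
None
```

The job is handed in after about 29 s of robot time: in the last images all four dies stood upright within about 2 mm of their bay centres, 28 mm at the red button through 70 mm at the black, with the bottle where it was; the hand-in call returned no verdict.

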